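# Push the template plate along the filing block until its end overhangs

### The job

Using only the fingertips or the outside of the fingers, push the drilled aluminium plate so that it lies flat against the far fence of the wooden filing block and its end sticks out past the block's open left end by about 30 mm, ready for that edge to be filed. Only slide it: do not lift, tip or drop it, and leave the other things on the bench where they are. Finish with the hand clear.

Things in the scene. Friction and masses are not known exactly. Their poses are not given: they have to be found in the camera images.
- block: wooden filing block fixed to the bench, 150 (x) x 380 (y) mm, flat top (the ledge) 50 mm up; origin: centre of its underside. Dark strips 18 mm wide stand 12 mm above the ledge: the fence all along the far (+x) side, and a stop across the right (-y) end, inner face at y = -172 mm. Left end (y = +190) and near side (x = -75) are open. Its yaw varies within 20 degrees
- ledge_end (a point): middle of the block's open left end at ledge height (block frame: x 0, y 190 mm, z 50 mm); axes as the block's
- fence_face (a point): foot of the fence's inner face, half way along (block frame: x 57 mm, y 0, z 50 mm); axes as the block's
- plate: loose flat aluminium plate on the ledge, 95 (x) x 150 (y) x 6 (z) mm, about 0.23 kg, dark stripe and four drill marks on top. Origin: centre of its underside. At the start within 6 degrees of the block's axes, +y end 10 to 90 mm short of the open end, +x side off the fence by 9 to 28 mm at its middle. Slides under 1 to 3 N, stays where left
- plate_end (a point): middle of the plate's left (+y) end face, the end that is to overhang (plate frame: x 0, y 75 mm, z 3 mm)
- offcut: bystander: dark wood block 28 x 36 x 30 mm standing on the ledge, by the stop at the right end; origin at the centre of its underside
- file: bystander: hand file with a wooden handle, 270 mm long, 24 mm high, lying on the bench along the near side of the block, about 60 mm from it; origin about its middle on the bench
- wax_tin: bystander: flat round steel tin, 72 mm across, 26 mm high, on the bench past the block's open end, lower than the ledge; origin at the centre of its underside
- plane: bystander: wooden hand plane, 240 x 62 mm, about 130 mm high, on the bench to the left; origin at the centre of its underside
- mallet: bystander: wooden mallet lying on the bench to the right, 290 mm long, 60 mm high; origin on the bench, under the handle
- glue: bystander: white glue bottle, 60 mm across, 170 mm tall, standing beyond the block to the right; origin at the centre of its underside
- square: bystander: try square lying flat on the bench beyond the block to the left, 180 x 110 mm, 16 mm high; origin at the middle of its wooden stock
Not all that is in view belongs to the job. There is more than one size of the plate; the job needs the middle-sized.

How it is judged:
By the outcome, as a careful person would: the job done as asked, in the order asked, and still so for the second after the job is handed in, with the robot touching nothing.
It also fails if it takes over 64 s, if anything falls off the work surface, if the arm or the gripper's body presses on something with over 40 N, if the wrist force passes 120 N, or if a joint passes its speed limit or range.

### The arm

A 7-joint arm with a two-finger parallel gripper is mounted at the origin on the work surface. World frame = base frame: x ahead of the robot, y to its left, z up, the work surface at z = 0. Lengths are in mm, angles in rad, forces in N, time in s.
With the tool pointing down it reaches from about 400 to 850 mm from the base axis. Payload 4.5 kg.
Tool frame: the origin (TCP) lies between the finger pads; the fingertips stand 11 mm ahead of it and the grasp point (between the pads) lies 8 mm behind it; z points along the fingers, y is the direction in which the jaws open and shut (so a half turn about z gives the same grasp; the last joint's range is limited). The gripper opens to 85 mm and grips with 20 to 120 N. Pads are 22 mm wide; open, the fingers measure 114 mm over their backs; the gripper's body (76 mm by 85 mm) begins 54 mm behind the grasp point. The pads swing forward as they close: fully open they stand 13 mm farther back than shut.
Start: joints at [1.232, 0.689, -0.195, 1.565, 0.157, 0.902, -0.215], TCP at [227.67, -582.082, 242.317] pointing down, gripper open.
Joint ranges: [-3.01, 3.01], [-0.46, 2.08], [-1.47, 1.51], [0.13, 2.56], [-1, 4.14], [0.04, 2.09], [-2.66, 2.66]. Speed limits (rad/s): [2.57, 2.57, 3.14, 3.14, 3.14, 3.14, 3.14].

### API

Orientations are given as a unit quaternion [x, y, z, w].
In Python, from rig import * gives the robot as it stands. Calls block until the motion is done:
- movep(position, orientation): joint-space move of the TCP to a pose.
- move_linear(position, vel=150, frame=None): straight line of the TCP; frame=None keeps the orientation; vel is the mean speed in mm/s.
- movej(angles): joint-space move.
- grip(opening, force=None): finger opening in mm; force is the grip in N (None keeps the last); returns when the fingers have stopped.
- dwell(seconds).
- ik(position, orientation): joint angles nearest the present ones, or None.
- state(): the state.
- capture(name): name is "side" or "top"; returns a dict with "pixels" (480x640x3 uint8, red, green, blue), "range_z" (480x640 float32, mm along the optical axis (not along the pixel's ray), 0 where there is no reading), "mtx" (3x3 intrinsics, pixels), "extrinsics" (4x4, takes a point from camera to world coordinates). Camera axes: x right, y up, looking along -z (the intrinsics and any distortion apply to the point x, -y, -z); pixel columns grow to the right and rows downward; lengths in mm; the calibration is good to about 2 mm. A picture is of the moment at which its call begins.
A pose or a line that the arm cannot do raises Unreachable and nothing moves.
- sign_off(): hands the job in, once; it reports no verdict.
Trained networks look in a picture, given as the dict that the camera call returned (one of the last four; its "shot" number tells which), for a name from the list of things; names that differ only in an ending like _2 or _b are one class to them, and where a whole thing is asked for, a point or a joint stands for the part that bears it (a point fixed in the world has none). Each returns a list of dicts, best first, with "score" (0 to 1); they miss things now and then, are a little off and sometimes report something else, mostly with a low value. They report only what shows in the picture. A call takes as long as a camera call. They do not tell look-alikes from the thing itself.
- find_in(thing, picture): "location" ([column, row] in pixels, amid what is visible of it).
- silhouettes(thing, picture): "pixels" (480x640 bool, what is visible of it) and "location" ([column, row] in pixels, amid what is visible of it).
The state is a dict: "clock": time; "joints": joint angles; "joint_vel": joint speeds; "joint_efforts": joint torques, N m; "position": TCP position; "ee_rot": TCP orientation; "ft_force": force on the tool from outside, world axes, zero at the start; "torque": the same for the moment, N m; "finger_gap": finger opening in mm.
Only numpy, scipy, OpenCV 4.12 (cv2) and the standard library are available. Lean on these libraries where they do the work, as an engineer would, in place of code of your own. Each camera call takes 0.05 s, during which the arm holds its last target.

## Working session

There is one attempt and no reset: what is moved stays moved. The work goes in short steps, each a Python script; the robot and the scene stay as the last script left them, time stands still between calls to the robot, and variables do not carry over. Pictures are saved under pics/ and viewed, and the job is handed in when it is done.

```bash
ls; mkdir -p pics
python3 - <<'E'
from rig import *
import cv2,pickle
for n in ("top","side"):
    c=capture(n); cv2.imwrite(f"pics/{n}0.png",c["pixels"][:,:,::-1])
    pickle.dump(c,open(f"{n}0.pkl","wb"))
    print(n,c["mtx"],c["extrinsics"],c.keys())
    for t in ("block","plate","offcut"):
        print(t,[(d["score"],d["location"]) for d in find_in(t,c)])
print(state())
E
```

```text
pics
top [[566.26946125   0.         323.05347737]
 [  0.         566.26946125 234.49925031]
 [  0.           0.           1.        ]] [[-7.97976407e-03  9.96225522e-01 -8.64351299e-02  3.85595255e+02]
 [-9.99937998e-01 -8.62102157e-03 -7.04820372e-03  2.57516971e+01]
 [-7.76675956e-03  8.63735278e-02  9.96232549e-01  1.76072322e+03]
 [ 0.00000000e+00  0.00000000e+00  0.00000000e+00  1.00000000e+00]] dict_keys(['pixels', 'range_z', 'mtx', 'extrinsics', 'shot'])
block [(0.98, [364.7, 222.0])]
plate [(0.89, [326.3, 223.4]), (0.86, [415.5, 286.7]), (0.77, [249.7, 302.9])]
offcut [(0.54, [394.0, 223.2])]
side [[488.64587928   0.         322.91824981]
 [  0.         488.64587928 231.66873762]
 [  0.           0.           1.        ]] [[-7.36163299e-01  3.45550160e-01 -5.81943884e-01 -1.61526538e+02]
 [-6.76637002e-01 -3.56666559e-01  6.44167163e-01  7.67585637e+02]
 [ 1.50321432e-02  8.67976989e-01  4.96376855e-01  6.65464814e+02]
 [ 0.00000000e+00  0.00000000e+00  0.00000000e+00  1.00000000e+00]] dict_keys(['pixels', 'range_z', 'mtx', 'extrinsics', 'shot'])
block [(0.73, [150.2, 377.1]), (0.58, [325.1, 242.2])]
plate [(0.73, [426.3, 244.0]), (0.65, [304.9, 355.4]), (0.64, [303.8, 238.0])]
offcut [(0.68, [359.2, 206.5])]
{'clock': 0.4, 'joints': array([ 1.23177383,  0.68924481, -0.19460552,  1.56541174,  0.15730044,
        0.90250662, -0.21513126]), 'joint_vel': array([ 0.00021479, -0.0019526 , -0.00064648, -0.00211036,  0.00052203,
       -0.00099416,  0.00029346]), 'joint_efforts': array([ 1.91962979e-03, -5.38991189e+01, -1.26463417e+00, -1.58622658e+01,
        9.72685026e-03,  3.99380180e-03, -4.63684557e-05]), 'position': array([ 227.65697409, -582.00435573,  242.19653381]), 'ee_rot': array([ 9.82674805e-01,  1.85338122e-01, -1.45938980e-05, -9.16282630e-05]), 'ft_force': array([-0.24010043, -0.18390308, -0.22417143]), 'torque': array([-0.03739638,  0.03229993,  0.02405551]), 'finger_gap': 85.12785629438135}
```

View pics/top0.png

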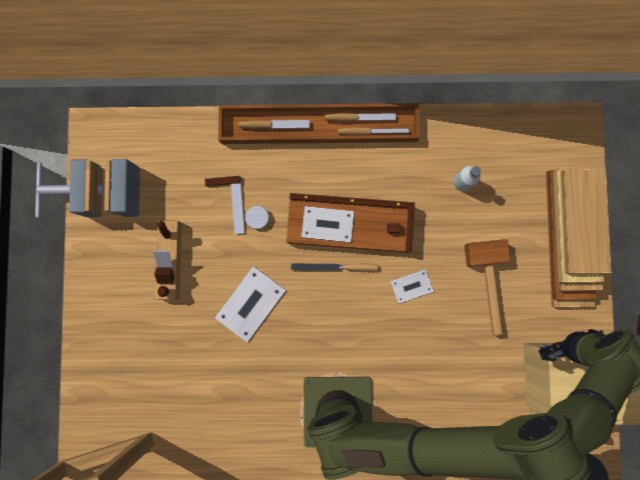

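View pics/side0.png

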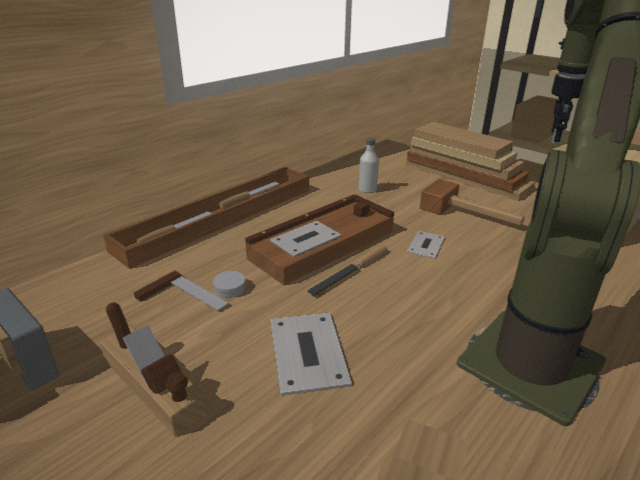

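The top view shows the plate on the block at about (327,224). The block's left end is near column 288, and the offcut is at (394,228). The plates at (412,286) and (250,303) are the wrong sizes. Next I'll measure the poses.

```bash
cat > h.py <<'E'
from rig import *
import numpy as np, cv2
def world(c,px=None,mask=None):
    K=c["mtx"];T=c["extrinsics"]
    r,cc=np.nonzero(mask); z=c["range_z"][r,cc]; k=z>0; r,cc,z=r[k],cc[k],z[k]
    p=np.stack([(cc-K[0,2])/K[0,0]*z,-(r-K[1,2])/K[1,1]*z,-z],1)
    return p@T[:3,:3].T+T[:3,3]
def onplane(c,uv,h):
    K=c["mtx"];T=c["extrinsics"]; uv=np.atleast_2d(uv).astype(float)
    d=np.stack([(uv[:,0]-K[0,2])/K[0,0],-(uv[:,1]-K[1,2])/K[1,1],-np.ones(len(uv))],1)@T[:3,:3].T
    s=(h-T[2,3])/d[:,2]
    return T[:3,3]+d*s[:,None]
def rect(c,mask,h):
    cs,_=cv2.findContours(mask.astype(np.uint8),cv2.RETR_EXTERNAL,cv2.CHAIN_APPROX_NONE)
    k=max(cs,key=cv2.contourArea)[:,0,:]
    w=onplane(c,k,h)[:,:2].astype(np.float32)
    (cx,cy),(a,b),ang=cv2.minAreaRect(w)
    # long axis yaw (relative to +y)
    th=np.radians(ang)
    if a>b: dirn=np.array([np.cos(th),np.sin(th)]); L,W=a,b
    else: dirn=np.array([-np.sin(th),np.cos(th)]); L,W=b,a
    if dirn[1]<0: dirn=-dirn
    yaw=np.degrees(np.arctan2(-dirn[0],dirn[1]))
    return np.round([cx,cy,L,W,yaw],2)
E
python3 - <<'E'
from h import *
for n in ("top","side"):
    c=capture(n)
    vis=c["pixels"].copy()
    for t in ("block","plate","offcut"):
        for s in silhouettes(t,c):
            m=s["pixels"]; w=world(c,mask=m)
            print(n,t,s["score"],s["location"],m.sum(),"z pct",np.percentile(w[:,2],[5,50,95]).round(1),"mean",w.mean(0).round(1),"rect",rect(c,m,56 if t=="plate" else 62))
            if s["score"]>.5: vis[m]=vis[m]//2+np.array({"block":[127,0,0],"plate":[0,127,0],"offcut":[0,0,127]}[t],np.uint8)
    crop=vis[170:280,260:440] if n=="top" else vis[180:290,230:410]
    cv2.imwrite(f"pics/{n}_seg.png",cv2.resize(crop[:,:,::-1],None,fx=4,fy=4,interpolation=0))
    raw=c["pixels"][170:280,260:440] if n=="top" else c["pixels"][180:290,230:410]
    cv2.imwrite(f"pics/{n}_raw.png",cv2.resize(raw[:,:,::-1],None,fx=4,fy=4,interpolation=2))
E
```

```text
top block 0.69 [362.9, 220.5] 4582 z pct [43.5 51.8 65.5] mean [572.  -66.6  52.9] rect [568.92 -45.6  378.87 153.73  -4.91]
top plate 0.93 [413.1, 286.0] 915 z pct [-1.5  5.4 12.2] mean [ 376.3 -235.     5.2] rect [ 376.48 -227.48  114.89   72.57   19.65]
top plate 0.79 [252.3, 302.4] 2640 z pct [ 0.7  8.  15. ] mean [325.1 263.5   7.9] rect [327.12 256.29 194.6  123.89  53.  ]
top plate 0.69 [324.4, 222.5] 1526 z pct [49.5 56.  62.8] mean [565.6  23.9  56. ] rect [565.71  23.38 150.3   95.32  -6.47]
top offcut 0.52 [393.8, 226.7] 122 z pct [74.3 80.3 86.5] mean [ 550.5 -173.9   79.8] rect [ 5.5230e+02 -1.7606e+02  3.6310e+01  2.7240e+01 -5.0000e-01]
side block 0.79 [322.4, 243.6] 5496 z pct [10.  50.8 63.5] mean [553.  -12.2  43.4] rect [543.19 -15.28 429.39 214.12  -4.9 ]
side block 0.4 [356.3, 207.9] 222 z pct [52.4 71.4 82.6] mean [ 549.4 -166.3   70.2] rect [ 560.33 -180.22   92.43   43.64   38.  ]
side plate 0.84 [308.6, 356.3] 5049 z pct [ 6.9  9.3 11.2] mean [316.8 274.9   9.2] rect [289.56 304.   189.97 117.3   53.24]
side plate 0.7 [305.0, 238.9] 1323 z pct [54.4 57.6 59.6] mean [563.1  31.4  57.4] rect [566.09  27.01 156.3  101.75  -6.38]
side plate 0.63 [421.6, 242.5] 626 z pct [4.3 6.4 8.6] mean [ 375.5 -229.6    6.4] rect [ 335.54 -157.05  111.07   67.11   20.16]
side offcut 0.53 [182.7, 287.5] 1263 z pct [ 1.8 11.4 18.6] mean [658.8 330.9  11.6] rect [573.   382.23 179.37 112.47 -87.27]
```

View pics/top_seg.png

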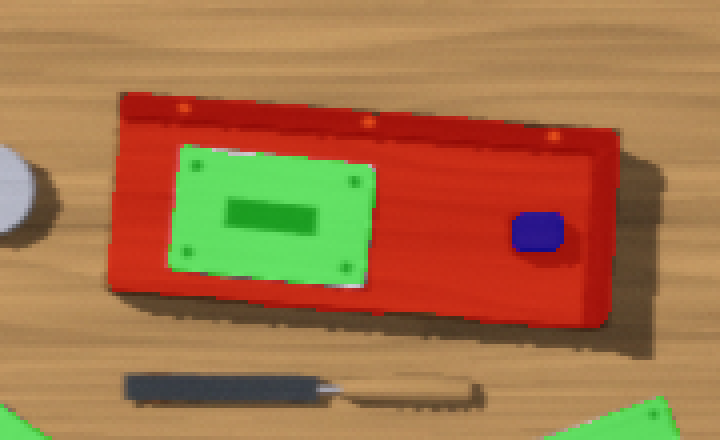

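View pics/top_raw.png

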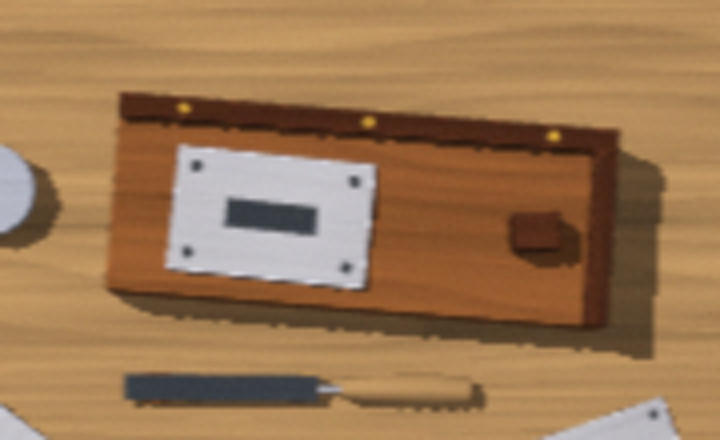

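View pics/side_raw.png

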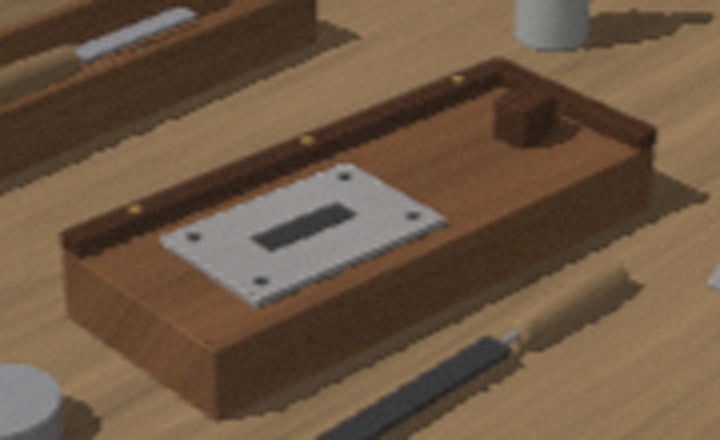

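```bash
cat >> h.py <<'E'
from scipy.optimize import least_squares
def blockpose(c,crop):  # crop corners TL,TR (fence outer,h62), BL(h50), BR(h62) in 4x crop px
    px=(np.array(crop)+.5)/4-.5+np.array([260,170])
    W=np.array([onplane(c,p,h)[0,:2] for p,h in zip(px,(62,62,50,62))])
    L=np.array([[75,190],[75,-190],[-75,190],[-75,-190]])
    def f(q):
        R=np.array([[np.cos(q[2]),-np.sin(q[2])],[np.sin(q[2]),np.cos(q[2])]])
        return (L@R.T+q[:2]-W).ravel()
    r=least_squares(f,[569,-45,-.08]); return r.x,r.fun
E
python3 - <<'E'
from h import *
import pickle
c=pickle.load(open("top0.pkl","rb"))
q,res=blockpose(c,[(119,93),(619,130),(107,290),(602,327)])
print(q[:2],np.degrees(q[2]),res.round(1))
# plate corners by hand
px=(np.array([(179,145),(376,165),(365,290),(165,269)])+.5)/4-.5+np.array([260,170])
w=onplane(c,px,56)[:,:2]
R=np.array([[np.cos(q[2]),-np.sin(q[2])],[np.sin(q[2]),np.cos(q[2])]])
print("plate corners in block frame",((w-q[:2])@R).round(1))
print("depth-plate",((np.array([565.7,23.4])-q[:2])@R).round(1))
print("off",((np.array([551,-175])-q[:2])@R).round(1))
for bx,by in ((0,-60),(-75,70),(-30,145)):
    p=R@[bx,by]+q[:2]; print(p, ik([*p,150],[np.cos(q[2]/2),np.sin(q[2]/2),0,0]))
E
```

```text
[570.25772622 -43.49580011] -4.8752566281912255 [ 0.6  0.6  0.  -0.2 -0.1  3.  -0.5 -3.4]
plate corners in block frame [[ 39.1 141.2]
 [ 35.2  -9. ]
 [-60.2  -7.6]
 [-55.8 144.2]]
depth-plate [-10.2  66.3]
off [  -8.  -132.7]
[ 565.15852781 -103.27872557] [ 0.0926985   0.74729693  0.01336049  1.81185718 -0.01650584  0.58254562
 -1.53960271]
[501.47813421  32.62494426] [-0.2046391   0.68347206  0.07758843  2.02646596 -0.11623395  0.43571438
 -1.69485717]
[552.68932632 103.52920227] [-0.33643087  0.74016267  0.1176247   1.85214946 -0.150084    0.55779642
 -1.7776824 ]
```

```bash
cat >> h.py <<'E'
B=np.array([570.26,-43.5]); YAW=np.radians(-4.88)
R2=np.array([[np.cos(YAW),-np.sin(YAW)],[np.sin(YAW),np.cos(YAW)]])
Q=[float(np.cos(YAW/2)),float(np.sin(YAW/2)),0.,0.]
def bp(x,y,z): return [*(R2@[x,y]+B),z]
def bf():
    s=state(); return np.r_[np.array(s["ft_force"][:2])@R2,s["ft_force"][2]]
def bpos():
    s=state(); return np.r_[(np.array(s["position"][:2])-B)@R2,s["position"][2]]
E
python3 - <<'E'
from h import *
print(grip(0)); 
movep(bp(-5,-60,140),Q)
move_linear(bp(-5,-60,80),vel=100)
f0=bf();print(state()["clock"],state()["finger_gap"],f0)
for z in np.arange(76,58.5,-1.0):
    move_linear(bp(-5,-60,z),vel=30)
    f=bf()-f0
    if f[2]>1.5: break
    
print(z,bpos(),f,state()["clock"])
move_linear(bp(-5,-60,bpos()[2]+3),vel=30)
print(bpos(),bf()-f0,state()["clock"])
E
```

```text
False
4.4417 -0.06956166316272722 [ 0.08689255 -0.41644122 -0.29432417]
61.0 [ -4.8459404  -59.99598533  61.1373169 ] [ 0.28990173 -0.7236657   2.18347399] 8.475
[ -4.88365183 -60.001016    64.28476014] [-0.62536243  0.85979478  0.70381206] 8.7333
```

```bash
cat >> h.py <<'E'
def push(p0,p1,z,step,fmax,ax,vel=40):
    p0=np.array(p0,float);p1=np.array(p1,float);n=max(1,int(np.ceil(np.linalg.norm(p1-p0)/step)))
    f0=bf(); log=[]
    for i in range(1,n+1):
        move_linear(bp(*(p0+(p1-p0)*i/n),z),vel=vel)
        f=bf()-f0; log.append((round(float(bpos()[ax]),1),round(float(f[ax]),1)))
        if -f[ax]>fmax: break
    print(log, bpos(), "clock",state()["clock"])
E
python3 - <<'E'
from h import *
move_linear(bp(-5,-60,90),vel=150)
move_linear(bp(-95,66,90),vel=200)
move_linear(bp(-95,66,63),vel=100)
push((-95,66),(-74,66),63,21,6,0)
push((-74,66),(-45,66),63,1.5,6,0,vel=30)
E
```

```text
[(-74.2, 0.7)] [-74.22104978  65.96321903  62.9709726 ] clock 11.075
[(-72.6, -0.5), (-71.0, 0.2), (-69.5, -0.8), (-68.4, -1.0), (-67.3, -1.5), (-65.1, -1.6), (-63.4, -0.6), (-62.0, -1.0), (-60.7, -1.9), (-59.3, -1.2), (-57.9, -1.3), (-56.4, -2.4), (-54.9, -2.5), (-53.4, -1.6), (-52.0, -1.6), (-50.5, -2.3), (-49.1, -2.2), (-48.4, -3.0), (-48.2, -5.4), (-48.1, -8.3)] [-48.14416476  65.75410196  62.83493062] clock 16.075
```

Run:
```python
from h import *
move_linear(bp(-60,66,63),vel=100)
move_linear(bp(-62,66,85),vel=150)
move_linear(bp(12,-45,85),vel=200)
move_linear(bp(12,-45,63),vel=100)
push((12,-45),(12,-28),63,17,6,1)
push((12,-28),(12,47),63,5,8,1,vel=40)
c=capture("top"); cv2.imwrite("pics/t2.png",cv2.resize(c["pixels"][170:280,260:440,::-1],None,fx=4,fy=4,interpolation=2))
c=capture("side"); cv2.imwrite("pics/s2.png",cv2.resize(c["pixels"][180:290,230:410,::-1],None,fx=4,fy=4,interpolation=2))
```

```text
[(-27.9, -0.0)] [ 11.9897772  -27.86879495  63.05942675] clock 18.4333
[(-22.6, 0.1), (-17.5, 0.6), (-12.6, -0.0), (-7.5, -0.1), (-2.3, -0.5), (2.7, 0.5), (7.7, 0.7), (12.7, -0.3), (17.7, -0.6), (22.7, 0.8), (27.7, 0.2), (32.7, 0.1), (37.7, 0.2), (42.7, 0.0), (47.7, 0.5)] [12.01312584 47.69685955 63.0058678 ] clock 22.5583
```

View pics/t2.png

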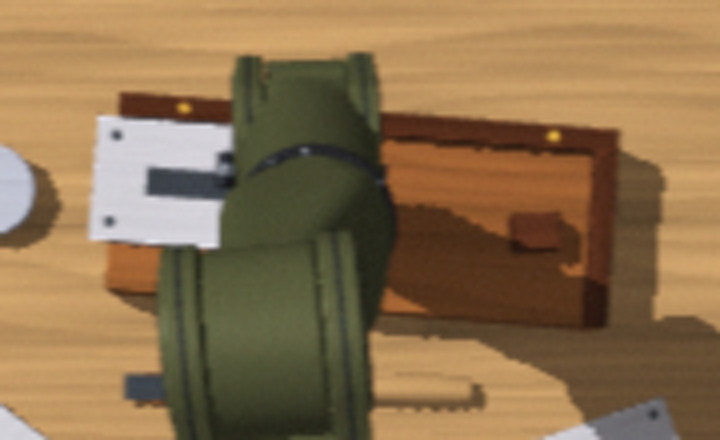

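View pics/s2.png

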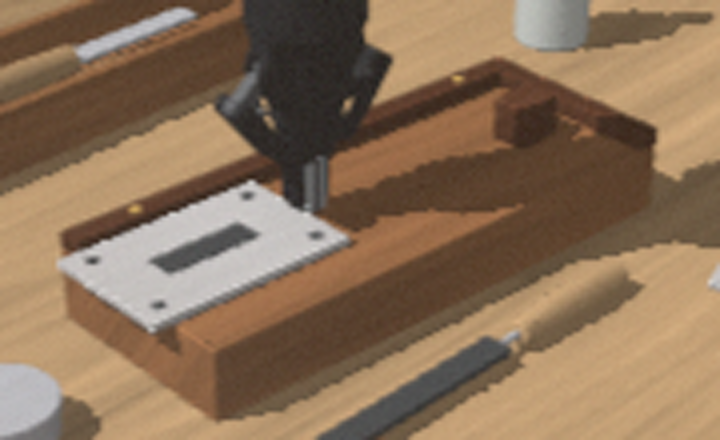

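The plate is along the fence and already overhangs. Its left corners are at about (98,115) and (89,240) in the 4x top crop. I'll work out the overhang.

Run:
```python
from h import *
s=silhouettes
c=capture("top")
px=(np.array([(97,114),(89,241)])+.5)/4-.5+np.array([260,170])
print(((onplane(c,px,56)[:,:2]-B)@R2).round(1))
px=(np.array([(118.5,122),(107,289)])+.5)/4-.5+np.array([260,170])
print("block end at ledge",((onplane(c,px,50)[:,:2]-B)@R2).round(1))
c2=capture("side"); K=c2["mtx"]
# side: block end corners bottom-left top: crop (216,352)near top; (66,245) far; plate corners (59,264)?,(152,331)
for h,pts in ((50,[(216,351),(66,250)]),(56,[(60,264),(152,326)]),(62,[(62,236)])):
    px=(np.array(pts)+.5)/4-.5+np.array([230,180]); print(h,((onplane(c2,px,h)[:,:2]-B)@R2).round(1))
```

```text
[[ 58.  205.2]
 [-39.1 203.2]]
block end at ledge [[ 54.  188.9]
 [-73.9 187.1]]
50 [[-72.3 187.2]
 [ 73.8 187.2]]
56 [[ 54.2 204.7]
 [-35.7 204.1]]
62 [[ 71.9 190.5]]
```

Run:
```python
from h import *
push((12,47),(12,61),63,4,8,1,vel=30)
move_linear(bp(12,40,63),vel=100)
move_linear(bp(12,40,85),vel=150)
# to near side, at the plate's middle
move_linear(bp(-75,140,85),vel=200)
move_linear(bp(-75,140,63),vel=100)
push((-75,140),(-53,140),63,22,6,0,vel=60)
push((-53,140),(-45,140),63,1,9,0,vel=20)
move_linear(bp(-65,140,63),vel=100)
move_linear(bp(-70,140,120),vel=200)
movep(bp(-150,-230,220),Q)
print(state()["clock"])
for n,(r,q) in {"top":(170,260),"side":(180,230)}.items():
    c=capture(n); cv2.imwrite(f"pics/{n}3f.png",c["pixels"][:,:,::-1]); cv2.imwrite(f"pics/{n}3.png",cv2.resize(c["pixels"][r:r+110,q:q+180,::-1],None,fx=4,fy=4,interpolation=2))
    for s in silhouettes("plate",c):
        v=rect(c,s["pixels"],56); print(n,s["score"],v,((v[:2]-B)@R2).round(1))
```

```text
[(50.8, -0.8), (54.5, -1.2), (58.1, -0.1), (61.6, -1.4)] [12.02661529 61.56662604 62.98178588] clock 23.825
[(-53.1, -0.5)] [-53.05766763 139.92828642  63.09650204] clock 26.1833
[(-52.3, 0.8), (-51.0, 0.2), (-49.9, 0.2), (-48.9, -0.7), (-48.4, -0.9), (-48.2, -4.2), (-48.1, -6.1), (-48.1, -7.2)] [-48.05474365 139.96356955  62.78394657] clock 28.1833
30.425
top 0.78 [ 375.99 -225.81  107.02   69.51   17.88] [-178.1 -198.2]
top 0.61 [591.28  96.68 150.15  98.05  -4.64] [  9.  141.5]
side 0.84 [ 335.32 -155.91  112.69   66.49   18.42] [-224.5 -132. ]
side 0.68 [590.88 100.3  152.83 103.88  -4.28] [  8.3 145. ]
side 0.57 [289.82 304.16 189.55 116.62  53.2 ] [-309.   322.5]
```

View pics/top3.png

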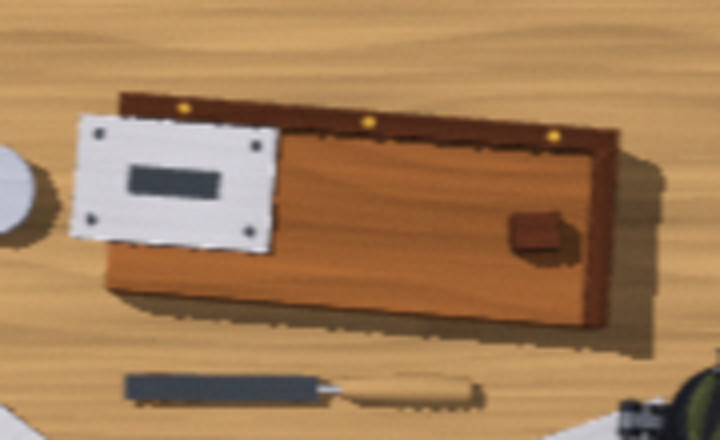

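View pics/side3.png

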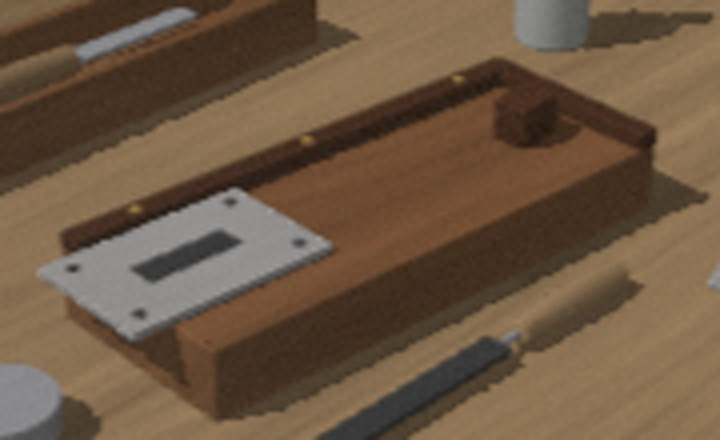

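Run:
```python
from h import *
c=capture("top"); c2=capture("side")
# subpixel edge rows: scan along block y at several block x, find brightness edges
for cam,n in ((c,"top"),(c2,"side")):
    g=cam["pixels"].astype(np.float32)
    T=np.linalg.inv(cam["extrinsics"]);K=cam["mtx"]
    def samp(P):
        p=np.c_[P,np.ones(len(P))]@T.T; u=(K[0,0]*p[:,0]/-p[:,2]+K[0,2]); v=(K[1,1]*-p[:,1]/-p[:,2]+K[1,2])
        return cv2.remap(g,u.astype(np.float32)[:,None],v.astype(np.float32)[:,None],cv2.INTER_LINEAR)[:,0]
    def edge(h,ys,xs,fix,ax,ch):
        out=[]
        for f in fix:
            P=np.array([bp(*((f,t) if ax==1 else (t,f)),h) for t in (ys if ax==1 else xs)])
            s=samp(P)[:,ch]; s=np.convolve(s,np.ones(5)/5,'same'); d=np.abs(np.gradient(s)); d[:6]=0;d[-6:]=0
            out.append((ys if ax==1 else xs)[d.argmax()])
        return np.round(out,1)
    t=np.arange
    print(n,"plate +y end",edge(56,t(205,232,.5),None,[-25,-10,5,20,35,48],1,2))
    print(n,"plate -y end",edge(56,t(52,85,.5),None,[-25,-10,5,20,35,48],1,2))
    print(n,"plate -x side",edge(56,None,t(-55,-22,.5),[80,110,140,170,180],0,2))
    print(n,"plate +x side",edge(56,None,t(45,67,.5),[80,110,140,170,180],0,2))
    print(n,"block end ledge",edge(50,t(178,202,.5),None,[-70,-65,-60,-55,-50],1,2), "fence end",edge(62,t(175,205,.5),None,[62,66,70],1,0))
    print(n,"fence inner top",edge(62,None,t(45,70,.5),[-120,-60,0,40],0,0),"stop outer",edge(62,t(-205,-182,.5),None,[-60,-30,0,30,60],1,0))
```

```text
top plate +y end [219.5 219.  217.5 218.5 219.5 220.5]
top plate -y end [66.5 67.  68.  66.5 67.5 68.5]
top plate -x side [-37.5 -37.  -36.  -38.5 -36. ]
top plate +x side [57.  58.  56.  56.5 58.5]
top block end ledge [190.  190.5 188.  188.5 188.5] fence end [188.  188.5 188.5]
top fence inner top [53.  52.  62.5 53.5] stop outer [-190.5 -191.  -189.  -192.5 -191. ]
side plate +y end [222.  221.5 221.5 220.5 220.5 221. ]
side plate -y end [66.  66.5 65.5 66.  66.5 66. ]
side plate -x side [-34.  -35.5 -35.  -35.5 -35. ]
side plate +x side [60.  60.  60.  60.5 58.5]
side block end ledge [186.  190.5 186.5 198.5 192. ] fence end [197.5 196.5 193.5]
side fence inner top [60.  57.  62.5 59.5] stop outer [-193.5 -192.5 -190.5 -192.5 -193. ]
```

View pics/top3f.png

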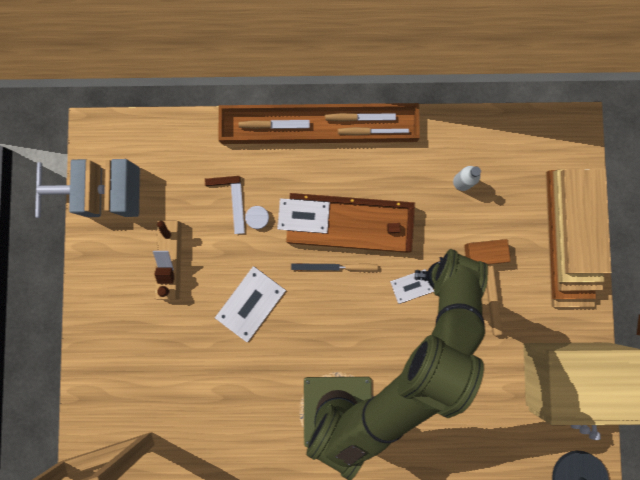

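Run:
```python
from rig import *
s=state();print(s["clock"],s["position"],s["ft_force"])
print(sign_off())
```

```text
30.725 [ 401.62969515 -259.28020565  219.84775914] [ 1.22986458  0.14449986 -0.87006016]
the job is handed in; nothing more can be done
None
```

The middle-sized plate now lies against the far fence, and its end sticks out past the open left end by about 29 mm. I handed the job in at about 31 s.

With the gripper closed, I pushed the plate across to the fence, slid it left along the fence, then pressed it once more against the fence. That last push met firm resistance of about 7 N at the same finger position as the first push. The plate was never lifted.

**Last checks:**
- **Overhang:** the top camera gives about 29 mm. The side camera's edge readings at the block's end were scattered (186 to 198 mm in the block frame), so I went by the top camera.
- **Flat against the fence:** in the top view the plate's angle matches the block's to about 0.3 degrees (-4.6 against -4.9 degrees).
- **Other things:** in the final top picture they look where they were at the start, though the arm partly hides the mallet. The offcut hasn't moved.
- **Hand:** it stopped about 220 mm up over the bench, clear of everything.

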